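# Open the service valve with its crank key

## Robot

A 6-joint arm with a two-finger parallel gripper is mounted at the origin on a cart in front of the work surface, level with it; the furniture and walls round the work are solid. World frame = base frame: x ahead of the robot, y to its left, z up, the work surface at z = 0. Lengths are in mm, angles in rad, forces in N, time in s.
With the tool pointing down it reaches from about 300 to 775 mm from the base axis. Payload 14.6 kg.
Tool frame: the origin (TCP) lies between the finger pads; the fingertips stand 8 mm ahead of it and the grasp point (between the pads) lies 11 mm behind it; z points along the fingers, y is the direction in which the jaws open and shut (so a half turn about z gives the same grasp; the last joint's range is limited). The gripper opens to 94 mm and grips with 3 to 60 N. Pads are 16 mm wide; open, the fingers measure 119 mm over their backs; the gripper's body (75 mm by 177 mm) begins 78 mm behind the grasp point.
Start: joints at [-1.177, 0.3, 1.521, -0, 1.321, -0.067], TCP at [244.557, -492.627, 213.446] pointing down, gripper open.
Joint ranges: [-3.03, 3.03], [-0.79, 2.21], [0.23, 2.52], [-1.04, 4.18], [0, 3.07], [-2.55, 2.55]. Speed limits (rad/s): [2.22, 2.22, 2.57, 3.14, 3.14, 3.14].

## Interface

Orientations are given as [roll, pitch, yaw] about the fixed x, y, z axes, in that order (R = Rz(yaw) Ry(pitch) Rx(roll)).
In Python, from cell import manip gives the robot as it stands. The module is installed in compiled form; this text tells all that it offers.
- The arm moves only by the tool send_rows, never from a script. Its argument "series" is a list that holds one entry, the list of rows, each a list of 5 numbers: the opening, from 0 (shut) to 1 (fully open), then the shift along the tool's x, y, z in mm, then the turn about the tool's z in degrees. In form: [[[gripper, dx, dy, dz, roll], ...]]. A call has 1 to 10 rows; each row is the pose to reach, as a shift and turn from the pose commanded when the call began, along the tool's axes at that moment; what a row does not reach only later rows make up. A row lasts 1/10 s, in which the tool goes at most 50 mm and 8.59 degrees, less where a joint would pass 70% of its speed; a pose out of reach is approached as far as the arm can. A call with a gripper value outside its range is refused whole. The fingers move at their own pace and stop on an object; "newtons" is the grip in N (left out, the last holds). Time passes only in rows, so rows that repeat a pose let the fingers close. It gives the time, the measured TCP pose, the force and the opening at its end, in the units of the state.
- manip.read_state(): the state, without advancing time (a new reading comes with each control period).
- manip.camera(name): name is "scene" or "top" or "wrist"; returns a dict with "img" (480x640x3 uint8, red, green, blue), "vfov" (degrees; the focal length in pixels is half the picture's height over the tangent of half this angle, whatever the lens; pixels are square), "cx", "cy" (the principal point, pixels), "pose" (4x4, takes a point from camera to world coordinates); the wrist camera has in their place "T_tool_cam" (4x4, takes a point from camera to tool coordinates, whose origin is the TCP and whose axes are the flange's). Camera axes: x right, y down, z forward; pixel columns grow to the right and rows downward; lengths in mm; the calibration is good to about 2 mm. A picture is of the moment at which its call begins: read the wrist's pose just before it. There is no depth.
- manip.sign_off(): hands the job in, once; it reports no verdict.
Trained networks look in a picture, given as the dict that the camera call returned (one of the last four; its "shot" number tells which), for a name from the list of things; names that differ only in an ending like _2 or _b are one class to them, and where a whole thing is asked for, a point or a joint stands for the part that bears it (a point fixed in the world has none). Each returns a list of dicts, best first, with "conf" (0 to 1); they miss things now and then, are a little off and sometimes report something else, mostly with a low value. They report only what shows in the picture. A call takes as long as a camera call. They do not tell look-alikes from the thing itself.
- manip.find_in(target, picture): "rect" ([left, top, width, height] in pixels, round what is visible of it).
- manip.silhouettes(target, picture): "pixels" (480x640 bool, what is visible of it) and "rect" ([left, top, width, height] in pixels, round what is visible of it).
The state is a dict: "clock": time; "joints": joint angles; "qd": joint speeds; "effort": joint torques, N m; "eef_pos": TCP position; "eef_rot": TCP orientation; "wrist_force": force on the tool from outside, world axes, zero at the start; "moment": the same for the moment, N m; "finger_gap": finger opening in mm.
Only numpy, scipy, OpenCV 4.12 (cv2) and the standard library are available. Lean on these libraries where they do the work, as an engineer would, in place of code of your own. Each camera call takes 0.05 s, during which the arm holds its last target. There are 200 camera calls.

## Task

Open the valve in the low service box with its crank key. Lift the key from its stand by the grip block above its shank, seat it fully in the recessed square socket on top of the box, without turning the valve, and let go; then take the key by the round handle at the end of its arm and swing it a quarter turn anticlockwise, as far as the stop. Leave the key standing seated in the socket and leave the jars and the bottle behind the work alone.

Things in the scene. Friction and masses are not known exactly. Their poses are not given: they have to be found in the camera images.
- key: Loose crank key, 250 g, upright in its stand at the start; balance point within 12 mm of the shank's axis. Origin: centre of the shank's lower end. x runs from the shank along the arm to the round handle, z up. The arm, 18 mm wide and 14 mm thick, lies 60 to 74 mm above the origin.
- grip_block (a point): Centre of the key's grip block: black, upright, 18 x 18 mm square, 46 mm tall, straight above the shank, sides parallel to the key's x and y. The arm's top is 25 mm below this point, the shank's lower end 99 mm below. Axes are the key's: x along the arm to the round handle, z up.
- handle (a point): Centre of the round black handle at the end of the key's arm: upright cylinder 17 mm in diameter, 46 mm tall, fixed to the arm, 95 mm from the grip block's axis along the key's x and equally high. The arm's top is 25 mm below this point. Axes are the key's.
- key_tip (a point): Centre of the lower end of the key's shank, 99 mm below the grip block's centre. The shank is a steel square of 24 x 24 mm, 60 mm long, its sides parallel to the key's x and y; it is bevelled at the end by about 1.5 mm.
- stand: Fixed grey key stand, 70 x 70 mm block 40 mm high on a 90 x 90 mm foot, origin at the centre of its underside. Its loose square well (28 mm wide, 34 mm deep) holds the key at the start, the key's end 6 mm above the worktop. It stands left or right of the service box.
- valve_box: Fixed grey service box 150 x 130 mm, 56 mm high, with a flat foot flange and two hose barbs on its +x side; origin at the centre of its underside. In its top is a round recess 62 mm in diameter, in the middle of which sits the valve's steel spindle.
- socket (a point): Centre of the mouth of the square socket in the spindle: 27 x 27 mm, 30 mm deep, bevelled 2 mm; 8 mm below the box's top, 48 mm above the worktop. Axes turn with the spindle: z up, x and y parallel to the socket's sides. The key fits in any of four quarter positions; when fully seated its grip block's and handle's centres are 117 mm above the worktop.
- socket_floor (a point): Centre of the floor of the square socket, 30 mm below its mouth (18 mm above the worktop). Axes as for the socket.
- spindle (a joint): Angle of the valve spindle about the upright axis, rad, growing anticlockwise seen from above: shut at the start (0 to 0.25), fully open at the stop at 1.65. It turns stiffly (about 0.3 N m, which is some 3 N at the handle) and stays where it is left. The key has about 0.13 rad of play to either side in the socket.
- jar_a: Bystander: clear jar with a blue screw lid, 53 mm in diameter, 86 mm tall, origin at the centre of its underside, behind the work.
- jar_b: Bystander: second such jar, same size, behind the work.
- pink_bottle: Bystander: bottle with a white cap and pink contents, 76 mm in diameter, 150 mm tall, origin at the centre of its underside, behind the work.
There are look-alikes about, which are no part of the job. Of the things that look like the key, the smallest one is meant.

How it is judged:
By the outcome, as a careful person would: the job done as asked, in the order asked, and still so for the second after the job is handed in, with the robot touching nothing.
It also fails if it takes over 58 s, if anything falls off the work surface, if the arm or the gripper's body presses on something with over 40 N, if the wrist force passes 120 N, or if a joint passes its speed limit or range.

## Working session

There is one attempt and no reset: what is moved stays moved. The work goes in short steps, Python scripts to look and compute and a tool call to move; the robot and the scene stay as the last step left them, time stands still between calls to the robot, and variables do not carry over. Pictures are saved under pics/ and viewed, about 8 in all and at most 12, crops included, and the job is handed in when it is done.

Besides the shell and the picture viewer there is one more tool, called after ">>>" in YAML: its name, and indented under it one key for each argument. send_rows: Moves the arm, as the interface text tells. Its arguments: {"type":"object","properties":{"series":{"type":"array"},"newtons":{"type":"number"}},"required":["series"]}

```bash
mkdir -p pics; ls; python3 - <<'E'
from cell import manip
import cv2,numpy as np
print(manip.read_state())
for n in ["scene","top"]:
    c=manip.camera(n)
    cv2.imwrite(f"pics/{n}0.png",c["img"][:,:,::-1])
    print(n,c["vfov"],c["cx"],c["cy"],c["pose"].round(3).tolist(),c["shot"],[k for k in c])
    for t in ["key","grip_block","handle","stand","valve_box","socket","jar_a","pink_bottle"]:
        try: print(t,[(np.round(d["rect"]).tolist(),round(d["conf"],2)) for d in manip.find_in(t,c)])
        except Exception as e: print(t,e)
print(manip.read_state()["clock"])
E
```

```text
pics
{'clock': 0.0, 'joints': array([-1.17658335e+00,  3.00496348e-01,  1.52160361e+00,  2.03849064e-05,
        1.32070557e+00, -6.65851313e-02]), 'qd': array([-0.00125715,  0.00053559,  0.00088313,  0.00158002, -0.00170327,
       -0.00090277]), 'effort': array([-1.58971841e-03, -5.31820536e+01, -3.52741778e+01,  7.07572815e-02,
        2.44566542e-02, -1.04012508e-04]), 'eef_pos': array([ 244.47223573, -492.38441045,  212.86295079]), 'eef_rot': array([-3.14038379e+00, -1.00400236e-04,  4.60792988e-01]), 'wrist_force': array([ 0.46610374, -0.36500268,  0.47238842]), 'moment': array([ 0.01681432, -0.0139959 , -0.00077384]), 'finger_gap': 94.10236247196765}
scene 49.32093083978125 322.9040478954628 232.74606956381524 [[0.745, -0.485, 0.458, -73.012], [-0.667, -0.531, 0.522, -997.046], [-0.01, -0.695, -0.719, 1115.37], [0.0, 0.0, 0.0, 1.0]] 1 ['img', 'vfov', 'cx', 'cy', 'pose', 'shot']
key [([288.0, 216.0, 33.0, 37.0], 0.79), ([284.0, 265.0, 64.0, 62.0], 0.79)]
grip_block [([293.0, 216.0, 30.0, 37.0], 0.72), ([388.0, 316.0, 78.0, 52.0], 0.63)]
handle [([290.0, 214.0, 30.0, 38.0], 0.67
[... 618 characters left out ...]
, 22.0, 49.0], 0.9), ([367.0, 279.0, 40.0, 69.0], 0.89), ([476.0, 244.0, 42.0, 60.0], 0.6), ([238.0, 180.0, 22.0, 28.0], 0.53)]
grip_block [([308.0, 247.0, 20.0, 47.0], 0.93), ([476.0, 242.0, 45.0, 63.0], 0.9), ([367.0, 283.0, 37.0, 65.0], 0.55)]
handle [([374.0, 280.0, 28.0, 66.0], 0.95), ([306.0, 247.0, 22.0, 46.0], 0.84), ([479.0, 243.0, 40.0, 64.0], 0.8)]
stand [([298.0, 267.0, 38.0, 41.0], 0.95), ([310.0, 246.0, 16.0, 48.0], 0.7), ([239.0, 182.0, 20.0, 25.0], 0.43)]
valve_box [([162.0, 229.0, 74.0, 78.0], 0.59)]
socket [([187.0, 262.0, 22.0, 17.0], 0.59), ([299.0, 267.0, 38.0, 42.0], 0.45)]
jar_a [([240.0, 182.0, 21.0, 27.0], 0.69), ([299.0, 268.0, 34.0, 39.0], 0.35)]
pink_bottle []
0.9
```

```bash
python3 - <<'E'
import cv2
t=cv2.imread("pics/top0.png")[150:370,140:540]
cv2.imwrite("pics/topc.png",cv2.resize(t,None,fx=2,fy=2,interpolation=cv2.INTER_CUBIC))
E
```

```text
(no output)
```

View pics/topc.png

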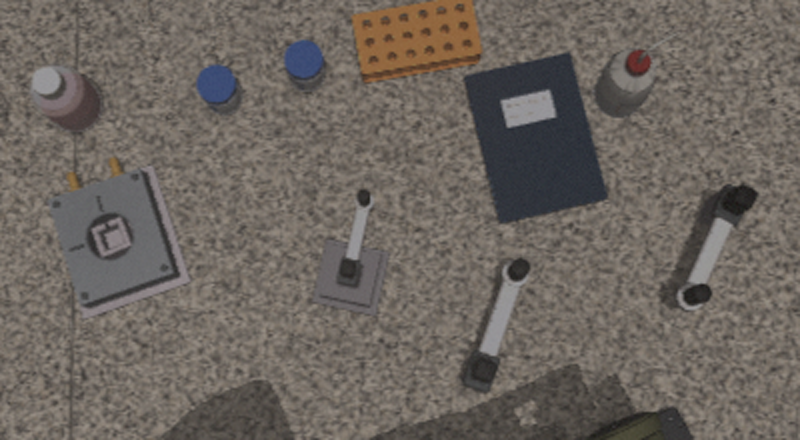

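View pics/scene0.png

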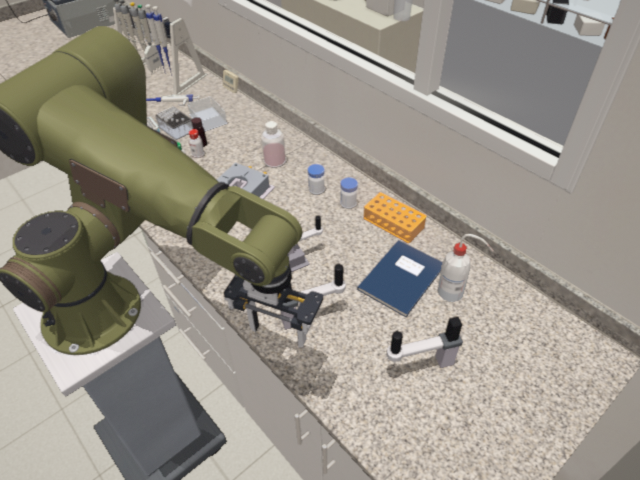

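```bash
cat > h.py <<'E'
import numpy as np,cv2
from scipy.spatial.transform import Rotation as R
def f(c): return 240/np.tan(np.radians(c["vfov"]/2))
def T_tool(s):
    T=np.eye(4);T[:3,:3]=R.from_euler("xyz",s["eef_rot"]).as_matrix();T[:3,3]=s["eef_pos"];return T
def w(c,uv,z,P=None):
    P=np.array(c["pose"]) if P is None else P
    d=P[:3,:3]@np.array([(uv[0]-c["cx"])/f(c),(uv[1]-c["cy"])/f(c),1.]);o=P[:3,3]
    return o+d*(z-o[2])/d[2]
def proj(c,p,P=None):
    P=np.array(c["pose"]) if P is None else P
    q=np.linalg.inv(P)@np.append(p,1);return np.array([c["cx"],c["cy"]])+f(c)*q[:2]/q[2]
E
python3 - <<'E'
from h import *
from cell import manip
c=manip.camera("top")
im=c["img"][:,:,::-1]
a=cv2.resize(im[235:315,285:345],(450,600),interpolation=cv2.INTER_CUBIC)
b=cv2.resize(im[230:310,160:206+0],(345,600),interpolation=cv2.INTER_CUBIC)
cv2.imwrite("pics/crop1.png",np.hstack([a,b]))
# rough: crop top centre of grip block / handles at z: key_tip z=6 -> centre 105, top 128
for n,uv in dict(grip=(314.3,284),hand=(322,247.5)).items(): print(n,w(c,uv,128).round(1))
for n,uv in dict(b1=(382,334),b2=(399.5,283),c1=(509,248),c2=(488,296)).items(): print(n,w(c,uv,140).round(1))
print("sock",w(c,(195.5,268.5),48).round(1))
for n,uv in dict(bottle=(163,190,150),ja=(248,192,86),jb=(292,180,86)).items(): print(n,w(c,uv[:2],uv[2]).round(1))
k=manip.camera("wrist"); print(k["vfov"],k["cx"],k["cy"],k["T_tool_cam"].round(3).tolist())
E
```

```text
grip [ 491.5 -208.1  128. ]
hand [ 584.4 -229.5  128. ]
b1 [ 362.2 -373.3  140. ]
b2 [ 487.4 -421.8  140. ]
c1 [ 568.9 -701.2  140. ]
c2 [ 449.3 -640.5  140. ]
sock [549.6 111.8  48. ]
bottle [740.5 173.7 150. ]
ja [746.2 -34.6  86. ]
jb [ 776.  -152.2   86. ]
64.50801012596153 320.6726891589541 242.6723706873264 [[-0.0, -0.969, -0.247, 72.271], [1.0, -0.0, 0.001, 0.306], [-0.001, -0.247, 0.969, -171.778], [0.0, 0.0, 0.0, 1.0]]
```

View pics/crop1.png

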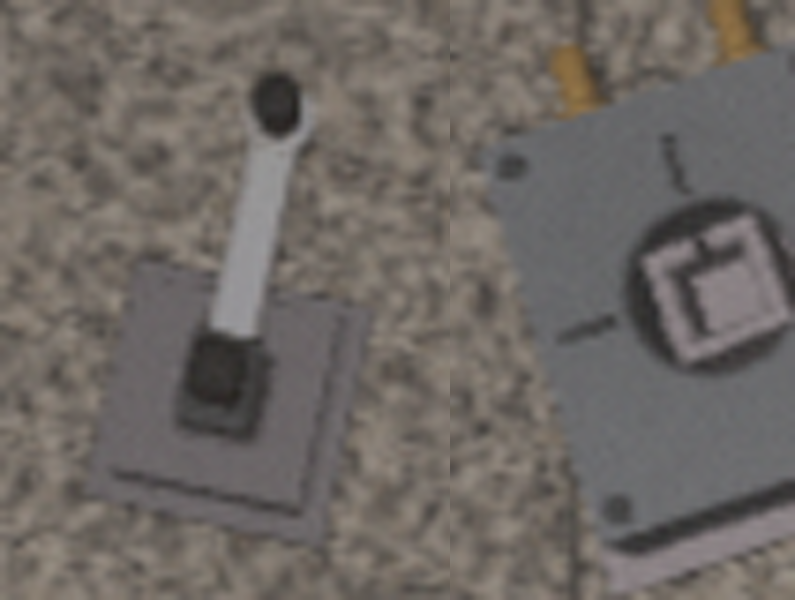

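Look-alikes: A = the key in the stand (grip block at top pixel 314,284; handle at 322,248; length 95 mm). B = (382,334)/(399,283), about 134 mm. C = (509,248)/(488,296), about 135 mm. A is the smallest, stands in the stand and has the 95 mm given, and the crop shows it clearly, so I choose A. The box's socket is at about (195,268). Next I take a wrist view over the box.

>>> send_rows:
  series:
    - [[1, 20, -15, -30, 0], [1, 55, -41, -40, 0], [1, 95, -71, -40, 0], [1, 135, -101, -40, 0], [1, 175, -131, -40, 0], [1, 215, -161, -40, 0], [1, 255, -191, -40, 0], [1, 295, -221, -40, 0], [1, 335, -251, -40, 0], [1, 375, -281, -40, 0]]

```text
clock: 2.0
eef_pos: [456.0, -72.1, 253.8]
eef_rot: [3.141, -0.001, 0.461]
wrist_force: [-0.3, -0.5, 0.4]
finger_gap: 94.0
```

>>> send_rows:
  series:
    - [[1, 40, -30, 0, 0], [1, 80, -60, 0, 0], [1, 115, -86, 0, 0], [1, 140, -105, 0, 0], [1, 160, -118, 5, 0], [1, 167, -124, 10, 0], [1, 167, -124, 10, 0], [1, 167, -124, 10, 0]]

```text
clock: 2.8
eef_pos: [549.6, 110.3, 243.4]
eef_rot: [3.142, 0.0, 0.46]
wrist_force: [-0.6, 0.1, 0.1]
finger_gap: 94.4
```

```bash
python3 - <<'E'
from h import *
from cell import manip
s=manip.read_state(); c=manip.camera("wrist")
P=T_tool(s)@c["T_tool_cam"]
print(s["clock"],s["eef_pos"],s["eef_rot"],s["wrist_force"])
np.save("pics/boxP.npy",P)
im=c["img"][:,:,::-1].copy(); cv2.imwrite("pics/box_raw.png",im)
print(proj(c,(549.6,111.8,48),P))
for t in ["socket","spindle","valve_box"]: print(t,[(np.round(d["rect"]).tolist(),round(d["conf"],2)) for d in manip.find_in(t,c)])
E
```

```text
2.8 [549.60289923 110.32415889 243.44022634] [3.14151943e+00 4.07328042e-04 4.60380576e-01] [-0.59744041  0.12508905  0.07210946]
[318.69434827 220.73532958]
socket []
spindle [([293.0, 193.0, 40.0, 45.0], 0.68)]
valve_box [([239.0, 102.0, 166.0, 199.0], 0.56)]
```

View pics/box_raw.png

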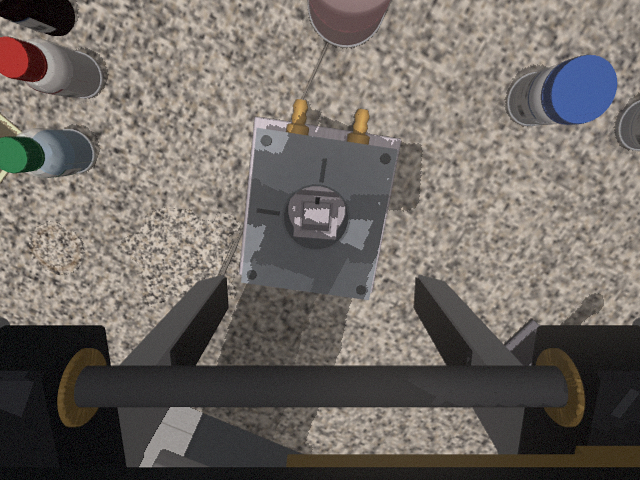

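The wrist view shows the box at (320,205) with the barbs at the top, the spindle and socket at (317,216), and the bottle and jar well clear. I'll go lower for a sharper measurement.

>>> send_rows:
  series:
    - [[1, 0, 0, 40, 0], [1, 0, 0, 80, 0], [1, 0, 0, 115, 0], [1, 0, 0, 125, 0], [1, 0, 0, 125, 0], [1, 0, 0, 125, 0]]

```text
clock: 3.6
eef_pos: [550.8, 111.1, 120.4]
eef_rot: [3.141, -0.002, 0.461]
wrist_force: [-0.8, -0.6, 0.3]
finger_gap: 94.0
```

```bash
cat >> h.py <<'E'
def rect(im,c,P,ctr,z,half,sc):
    "rectified plane view: right=-y world, up=+x"
    src=np.float32([proj(c,(ctr[0]+a*half,ctr[1]+b*half,z),P) for a,b in((1,1),(1,-1),(-1,-1),(-1,1))])
    n=2*half*sc; dst=np.float32([(0,0),(n,0),(n,n),(0,n)])
    return cv2.warpPerspective(im,cv2.getPerspectiveTransform(src,dst),(n,n),flags=cv2.INTER_CUBIC)
E
python3 - <<'E'
from h import *
from cell import manip
s=manip.read_state(); c=manip.camera("wrist")
P=T_tool(s)@c["T_tool_cam"]
print(s["clock"],s["eef_pos"],s["eef_rot"])
im=c["img"][:,:,::-1].copy(); cv2.imwrite("pics/box2_raw.png",im); np.save("pics/box2P.npy",P)
r=rect(im,c,P,(550,110),48,35,8)
for k in range(0,71,10):
    cv2.line(r,(k*8,0),(k*8,6),(0,255,255),1);cv2.line(r,(0,k*8),(6,k*8),(0,255,255),1)
cv2.imwrite("pics/box2_rect.png",r)
for t in ["socket","spindle"]: print(t,[(np.round(d["rect"]).tolist(),round(d["conf"],2)) for d in manip.find_in(t,c)])
E
```

```text
3.6 [550.79466202 111.10001948 120.36030779] [ 3.14080678e+00 -2.31519390e-03  4.60595368e-01]
socket [([206.0, 80.0, 234.0, 288.0], 0.37)]
spindle [([280.0, 213.0, 66.0, 71.0], 0.77)]
```

View pics/box2_rect.png

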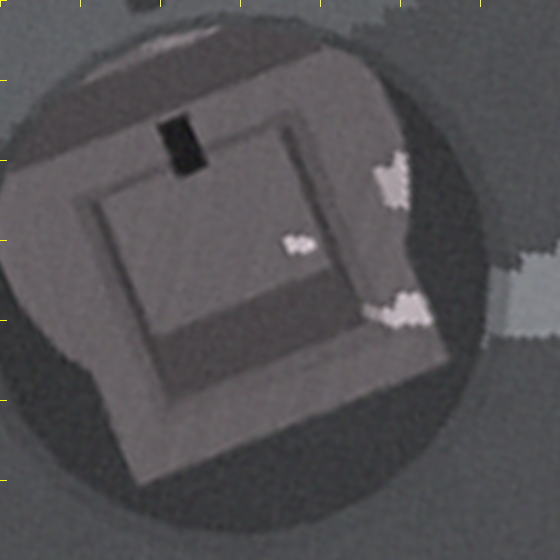

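The rectified view (8 px/mm, centre 550,110) shows the socket square's corners at (75,203), (290,105), (375,318) and (170,405). That puts the centre at about (552.5,116.2) with a yaw of about 22.8°. The top camera's rough value is 4 mm off in y, so I'll look again with the wrist turned to cancel the hand-eye error. The turn is needed for the grasp anyway.

>>> send_rows:
  series:
    - [[1, 0, 0, 0, -8.5], [1, 0, 0, 0, -17], [1, 0, 0, 0, -25.5], [1, 0, 0, 0, -34], [1, 0, 0, 0, -42.5], [1, 0, 0, 0, -51], [1, 0, 0, 0, -59.5], [1, 0, 0, 0, -68], [1, 0, 0, 0, -76.5], [1, 0, 0, 0, -85]]

```text
clock: 4.75
eef_pos: [550.4, 111.2, 119.6]
eef_rot: [3.14, 0.0, 1.95]
wrist_force: [0.4, -0.1, 0.7]
finger_gap: 93.8
```

>>> send_rows:
  series:
    - [[1, 0, 0, 0, -8.5], [1, 0, 0, 0, -17], [1, 0, 0, 0, -25.5], [1, 0, 0, 0, -34], [1, 0, 0, 0, -42.5], [1, 0, 0, 0, -51], [1, 0, 0, 0, -55.5], [1, 0, 0, 0, -55.5], [1, 0, 0, 0, -55.5]]

```text
clock: 5.65
eef_pos: [550.2, 111.2, 119.1]
eef_rot: [3.141, 0.001, 2.91]
wrist_force: [0.3, -0.3, -0.6]
finger_gap: 94.2
```

```bash
python3 - <<'E'
from h import *
from cell import manip
s=manip.read_state(); c=manip.camera("wrist")
P=T_tool(s)@c["T_tool_cam"]
print(s["clock"],s["eef_pos"],s["eef_rot"])
im=c["img"][:,:,::-1].copy(); cv2.imwrite("pics/box3_raw.png",im); np.save("pics/box3P.npy",P)
r=rect(im,c,P,(550,110),48,35,8)
cv2.imwrite("pics/box3_rect.png",r)
E
```

```text
5.65 [550.1846269  111.20355437 119.13183959] [3.14118541e+00 9.89650314e-04 2.91043177e+00]
```

View pics/box3_rect.png

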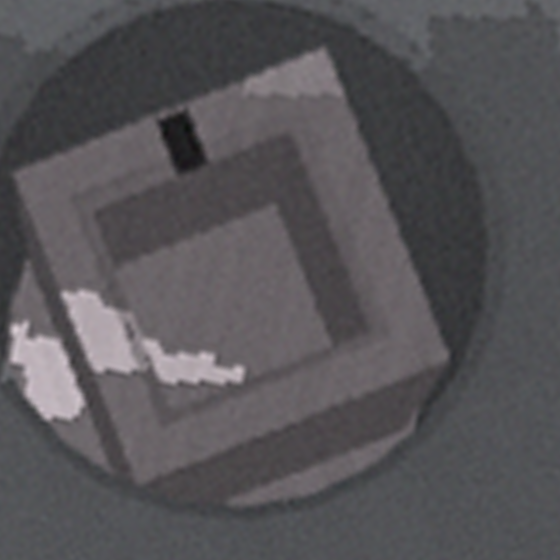

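The second view has the spindle corners at (15,175), (325,47), (450,355) and (140,485), which match the first view, so the hand-eye error is negligible. Socket is at (551.8, 115.9) with yaw 0.394. Next, the key.

>>> send_rows:
  series:
    - [[1, -1, -20, -40, 0], [1, -3, -60, -75, 0], [1, -5, -105, -81, 0], [1, -8, -150, -81, 0], [1, -10, -195, -81, 0], [1, -13, -240, -81, 0], [1, -15, -280, -81, 0], [1, -17, -310, -81, 0], [1, -17, -321, -81, 0], [1, -17, -321, -81, 0]]

```text
clock: 6.7
eef_pos: [493.5, -206.1, 199.5]
eef_rot: [3.142, 0.0, 2.91]
wrist_force: [-0.3, 0.7, -0.1]
finger_gap: 94.0
```

>>> send_rows:
  series:
    - [[1, 0, 0, 0, 0], [1, 0, 0, 0, 0]]

```text
clock: 6.9
eef_pos: [494.1, -204.1, 199.5]
eef_rot: [3.141, 0.0, 2.914]
wrist_force: [0.0, 0.5, -0.1]
finger_gap: 94.0
```

```bash
python3 - <<'E'
from h import *
from cell import manip
s=manip.read_state(); c=manip.camera("wrist")
P=T_tool(s)@c["T_tool_cam"]
print(s["clock"],s["eef_pos"],s["eef_rot"])
im=c["img"][:,:,::-1].copy(); cv2.imwrite("pics/key_raw.png",im)
a=rect(im,c,P,(530,-215),128,60,5)   # block / handle tops
b=rect(im,c,P,(530,-215),80,60,3)   # arm top
for k in range(0,121,10): cv2.line(a,(k*5,0),(k*5,6),(0,255,255),1);cv2.line(a,(0,k*5),(6,k*5),(0,255,255),1)
cv2.imwrite("pics/key_rect.png",a)
for t in ["grip_block","handle"]: print(t,[(np.round(d["rect"]).tolist(),round(d["conf"],2)) for d in manip.find_in(t,c)])
E
```

```text
6.9 [ 494.09463996 -204.11691262  199.50794666] [3.14143290e+00 2.65090939e-05 2.91408490e+00]
grip_block [([305.0, 210.0, 36.0, 156.0], 0.73), ([1.0, 71.0, 133.0, 252.0], 0.62)]
handle [([308.0, 211.0, 30.0, 154.0], 0.75), ([0.0, 72.0, 134.0, 253.0], 0.73)]
```

View pics/key_rect.png

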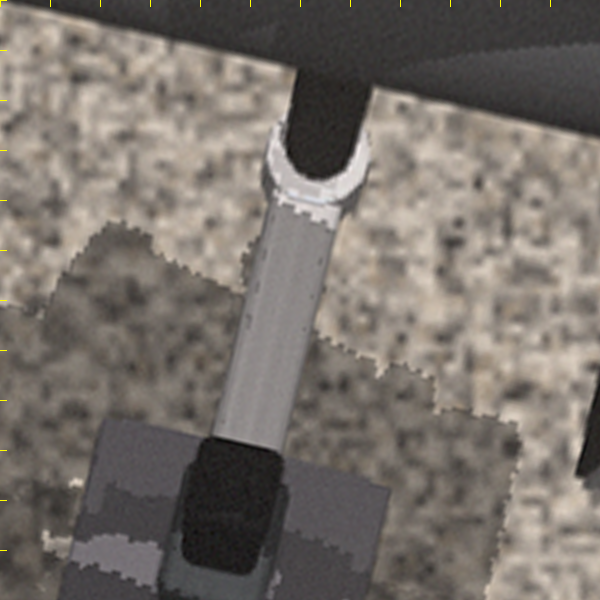

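The key view (5 px/mm on z = 128) shows the block's top with its far edge at (210,437)–(282,450), the arm running at −13.8° and the handle's lower end at (315,180). The block's position along the arm is only good to about 2 mm, so I'll enhance the contrast once.

```bash
python3 - <<'E'
from h import *
im=cv2.imread("pics/key_rect.png")
# rotate to key frame: key x up. arm leans right by 13.8deg
M=cv2.getRotationMatrix2D((236,488),13.8,3.0); M[:,2]+=np.array([150,300])-np.array([236,488])
a=cv2.warpAffine(im,M,(300,560),flags=cv2.INTER_CUBIC).astype(float)
b=np.clip(a*5-60,0,255).astype(np.uint8)
for k in range(0,560,15): cv2.line(b,(0,k),(10 if (k-300)%75 else 25,k),(0,255,255),1)
cv2.imwrite("pics/key_enh.png",b)
g=a[:,140:160].mean((1,2)); print(np.round(g[60:560:6]).astype(int).tolist())
E
```

```text
[141, 141, 142, 143, 143, 143, 143, 144, 145, 145, 144, 143, 143, 144, 146, 152, 145, 80, 20, 22, 33, 34, 35, 36, 34, 32, 33, 34, 34, 34, 35, 35, 35, 34, 33, 33, 34, 36, 37, 36, 32, 31, 35, 34, 32, 30, 30, 34, 34, 30, 29, 31, 34, 38, 41, 38, 34, 35, 35, 33, 30, 29, 27, 27, 26, 26, 27, 29, 31, 30, 31, 34, 31, 27, 30, 30, 28, 27, 27, 27, 29, 32, 49, 68]
```

View pics/key_enh.png

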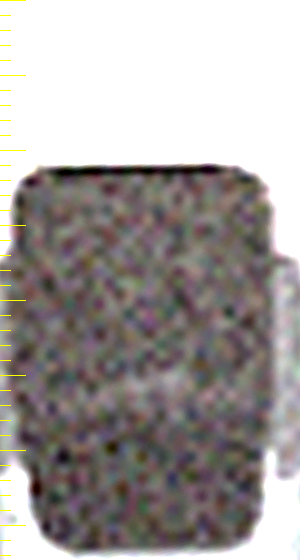

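The enhanced crop puts the block's centre about 1.2 mm further along the arm than my first estimate, at (493.6, −202.1), with key yaw −0.241. I'm descending and gripping.

>>> send_rows:
  series:
    - [[1, 1, 2, 30, 0.7], [1, 1, 2, 60, 0.7], [1, 1, 2, 80, 0.7], [1, 1, 2, 93, 0.7], [1, 1, 2, 100, 0.7], [1, 1, 2, 103, 0.7], [1, 1, 2, 103, 0.7], [0.5, 1, 2, 103, 0.7], [0.35, 1, 2, 103, 0.7], [0.3, 1, 2, 103, 0.7]]
  newtons: 35

```text
clock: 8.05
eef_pos: [493.4, -203.3, 96.9]
eef_rot: [-3.141, 0.001, 2.901]
wrist_force: [0.0, 0.0, -0.5]
finger_gap: 73.3
```

>>> send_rows:
  series:
    - [[0, 0, 0, 0, 0], [0, 0, 0, 0, 0], [0, 0, 0, 0, 0], [0, 0, 0, 0, 0], [0, 0, 0, 0, 0], [0, 0, 0, 0, 0]]

```text
clock: 8.65
eef_pos: [493.2, -203.2, 96.4]
eef_rot: [3.142, -0.0, 2.901]
wrist_force: [0.2, -0.6, -0.0]
finger_gap: 25.6
```

>>> send_rows:
  series:
    - [[0, 0, 0, 0, 0], [0, 0, 0, 0, 0], [0, 0, 0, 0, 0], [0, 0, 0, 0, 0]]

```text
clock: 9.05
eef_pos: [493.1, -203.1, 96.3]
eef_rot: [3.142, -0.0, 2.901]
wrist_force: [0.2, 0.3, -1.2]
finger_gap: 17.9
```

>>> send_rows:
  series:
    - [[0, 0, 0, -5, 0], [0, 0, 0, -12, 0], [0, 0, 0, -22, 0], [0, 0, 0, -34, 0], [0, 0, 0, -48, 0], [0, 0, 0, -62, 0], [0, 0, 0, -76, 0], [0, 0, 0, -88, 0], [0, 0, 0, -90, 0], [0, 0, 0, -90, 0]]

```text
clock: 10.05
eef_pos: [493.3, -203.2, 186.7]
eef_rot: [-3.141, 0.0, 2.901]
wrist_force: [-0.0, -0.0, -2.2]
finger_gap: 17.6
```

```bash
python3 - <<'E'
from h import *
from cell import manip
s=manip.read_state(); c=manip.camera("wrist")
P=T_tool(s)@c["T_tool_cam"]
print(s["clock"],s["eef_pos"],s["eef_rot"],s["wrist_force"],s["moment"],s["finger_gap"])
im=c["img"][:,:,::-1].copy(); cv2.imwrite("pics/held.png",im)
y=s["eef_rot"][2]
# expected outlines if key is held at tool origin, block centre z = tcp+8.7
T=T_tool(s)
for p in [(0,0,-31.7),(9,0,-31.7),(-9,0,-31.7),(-95,0,-31.7),(0,0,90),(12,12,90),(12,-12,90),(9,9,14)]:
    print(p,proj(c,(T@np.append(p,1))[:3],P).round(1))
sc=manip.camera("scene"); print("scene grip at",proj(sc,s["eef_pos"]).round())
cv2.imwrite("pics/scene1.png",cv2.resize(sc["img"][150:330,200:380,::-1],None,fx=3,fy=3,interpolation=cv2.INTER_CUBIC))
a=cv2.resize(im[180:440,200:440],None,fx=2,fy=2)
b=cv2.imread("pics/scene1.png")[:520,:310+0]
cv2.imwrite("pics/held_c.png",np.clip(np.hstack([a,b]).astype(float)*2,0,255))
E
```

```text
10.05 [ 493.26231631 -203.20468217  186.73063171] [-3.14149964e+00  4.83849023e-04  2.90074926e+00] [-0.00732415 -0.00766471 -2.21309879] [ 0.0859809 -0.0856426 -0.0516207] 17.558425414928884
(0, 0, -31.7) [320.6 327.3]
(9, 0, -31.7) [320.6 306.6]
(-9, 0, -31.7) [320.6 347.3]
(-95, 0, -31.7) [320.7 513.6]
(0, 0, 90) [320.7 248. ]
(12, 12, 90) [337.7 231.6]
(12, -12, 90) [303.7 231.6]
(9, 9, 14) [338.2 270. ]
scene grip at [284. 213.][ WARN:0@2.957] global loadsave.cpp:1063 imwrite_ Unsupported depth image for selected encoder is fallbacked to CV_8U.
```

View pics/held_c.png

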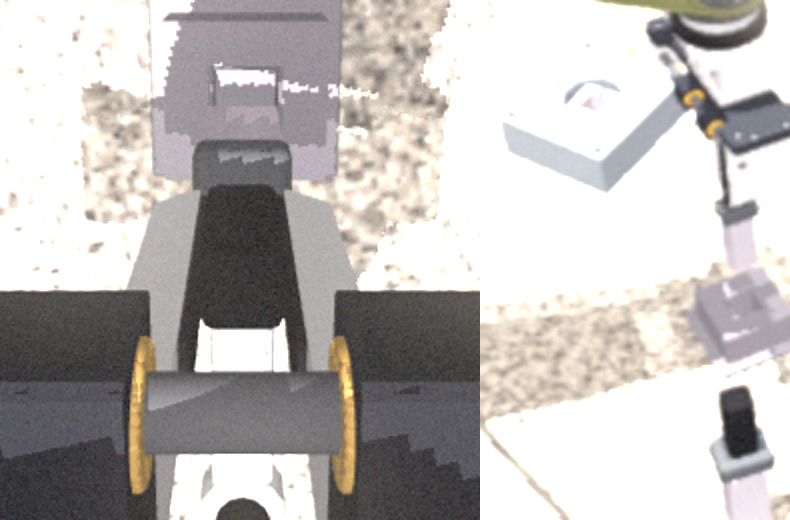

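The held view shows the block square between the pads and the lifted key's weight is 2.2 N, which fits 250 g. The scene crop shows the shank clear of the stand. Next I carry it to the socket with the turn.

>>> send_rows:
  series:
    - [[0, 1, 10, 0, 6], [0, 3, 40, 0, 14], [0, 5, 80, 0, 22.5], [0, 7, 120, 0, 31], [0, 9, 160, 0, 39.5], [0, 12, 200, 0, 48], [0, 14, 240, 0, 56.5], [0, 16, 280, 0, 65], [0, 18, 310, 0, 73.5], [0, 19, 324, 0, 82]]

```text
clock: 11.15
eef_pos: [551.8, 118.5, 185.5]
eef_rot: [-3.14, 0.0, 1.483]
wrist_force: [0.3, -0.7, -1.9]
finger_gap: 18.0
```

>>> send_rows:
  series:
    - [[0, 0, 0, 0, 8.5], [0, 0, 0, 0, 17], [0, 0, 0, 0, 25.5], [0, 0, 0, 0, 34], [0, 0, 0, 0, 42.5], [0, 0, 0, 0, 51], [0, 0, 0, 0, 59], [0, 0, 0, 0, 61.6], [0, 0, 0, 0, 61.6], [0, 0, 0, 0, 61.6]]

```text
clock: 12.15
eef_pos: [551.9, 116.0, 185.9]
eef_rot: [-3.141, 0.001, 0.414]
wrist_force: [-0.8, 0.5, -2.6]
finger_gap: 17.6
```

```bash
python3 - <<'E'
from h import *
from cell import manip
s=manip.read_state(); c=manip.camera("wrist")
P=T_tool(s)@c["T_tool_cam"];T=T_tool(s)
print(s["clock"],s["eef_pos"],s["eef_rot"],s["wrist_force"],s["finger_gap"])
im=c["img"][:,:,::-1].copy(); cv2.imwrite("pics/over.png",im)
x0,y0,x1,y1=280,195,365,280; k=7
a=np.clip(cv2.resize(im[y0:y1,x0:x1],None,fx=k,fy=k,interpolation=cv2.INTER_CUBIC).astype(float)*2.2-40,0,255).astype(np.uint8)
def dr(pts,col):
    q=np.array([(np.array(proj(c,p,P))-(x0,y0)+.5)*k for p in pts]).astype(np.int32); cv2.polylines(a,[q],True,col,1)
sq=np.array([(1,1),(1,-1),(-1,-1),(-1,1)])
dr([(T@np.array([u*12,v*12,90.3,1]))[:3] for u,v in sq],(0,255,0))      # expected shank end
Rz=R.from_euler("z",.394).as_matrix()
dr([(Rz@np.array([u*20.9,v*20.9,0]))+(551.8,115.9,48) for u,v in sq],(0,0,255)) # spindle outline
cv2.imwrite("pics/over_c.png",a)
E
```

```text
12.15 [551.89291752 115.97883794 185.94840377] [-3.14136543e+00  8.38194051e-04  4.13737538e-01] [-0.8211282   0.45884663 -2.62716596] 17.602823334125308
```

View pics/over_c.png

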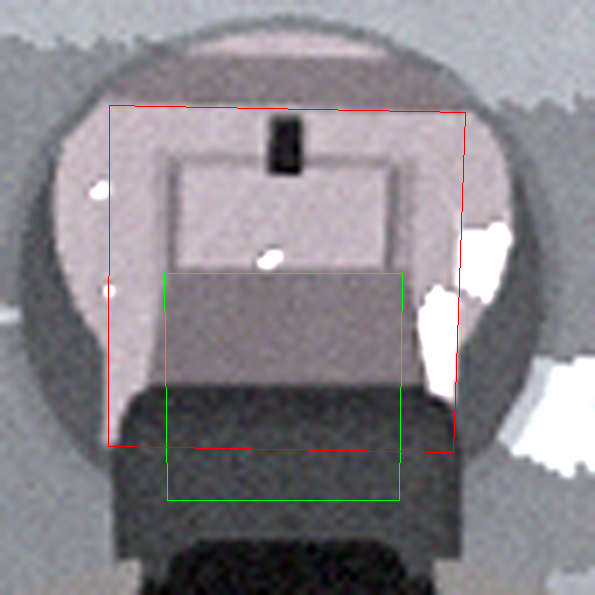

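The overlay shows the shank's lower edge at row 270, where the green prediction has 272, and centred at column 284. The socket is centred at column 285, so key and socket line up. Lowering.

>>> send_rows:
  series:
    - [[0, 0, 0, 12, 1], [0, 0, 0, 25, 1], [0, 0, 0, 35, 1], [0, 0, 0, 41, 1], [0, 0, 0, 45, 1], [0, 0, 0, 48, 1], [0, 0, 0, 51, 1], [0, 0, 0, 53, 1]]

```text
clock: 13.0
eef_pos: [552.1, 116.0, 133.4]
eef_rot: [3.142, -0.0, 0.395]
wrist_force: [-0.3, 0.4, -1.7]
finger_gap: 17.5
```

>>> send_rows:
  series:
    - [[0, 0, 0, 3, 0], [0, 0, 0, 6, 0], [0, 0, 0, 9, 0], [0, 0, 0, 12, 0], [0, 0, 0, 15, 0], [0, 0, 0, 18, 0], [0, 0, 0, 21, 0], [0, 0, 0, 23, 0], [0, 0, 0, 23, 0]]

```text
clock: 13.9
eef_pos: [552.0, 116.0, 110.1]
eef_rot: [-3.142, 0.0, 0.395]
wrist_force: [-0.1, 0.2, -2.8]
finger_gap: 17.8
```

>>> send_rows:
  series:
    - [[0, 0, 0, 1, 0], [0, 0, 0, 2, 0], [0, 0, 0, 2.5, 0], [0, 0, 0, 2.5, 0]]

```text
clock: 14.3
eef_pos: [552.1, 116.0, 108.3]
eef_rot: [3.142, -0.0, 0.395]
wrist_force: [-1.3, 0.1, 2.4]
finger_gap: 18.0
```

Contact came at exactly the seated height (TCP 108.3, key end 18), so I release and back off upward.

>>> send_rows:
  series:
    - [[0.3, 0, 0, 0, 0], [0.4, 0, 0, 0, 0], [0.5, 0, 0, 0, 0], [0.6, 0, 0, 0, 0], [0.6, 0, 0, 0, 0], [0.6, 0, 0, 0, 0], [0.6, 0, 0, 0, 0]]
  newtons: 25

```text
clock: 15.0
eef_pos: [552.1, 116.0, 108.0]
eef_rot: [-3.142, -0.0, 0.395]
wrist_force: [-0.1, -0.4, 0.1]
finger_gap: 56.3
```

>>> send_rows:
  series:
    - [[0.6, 0, 0, -5, 0], [0.6, 0, 0, -15, 0], [0.6, 0, 0, -35, 0], [0.6, 0, 0, -55, 0], [0.6, 0, 0, -68, 0], [0.6, -20, 0, -70, 0], [0.6, -50, 0, -70, 0], [0.6, -75, 0, -70, 0], [0.6, -75, 0, -70, 0], [0.6, -75, 0, -70, 0]]

```text
clock: 16.0
eef_pos: [483.2, 87.2, 178.7]
eef_rot: [3.141, -0.001, 0.394]
wrist_force: [-0.3, 0.6, -0.5]
finger_gap: 56.1
```

```bash
python3 - <<'E'
from h import *
from cell import manip
s=manip.read_state(); c=manip.camera("wrist")
P=T_tool(s)@c["T_tool_cam"]
print(s["clock"],s["eef_pos"],s["eef_rot"],s["wrist_force"],s["finger_gap"])
im=c["img"][:,:,::-1].copy(); cv2.imwrite("pics/seated.png",im)
a=rect(im,c,P,(510,100),140,70,4)
cv2.imwrite("pics/seated_r.png",np.clip(a.astype(float)*1.6,0,255).astype(np.uint8))
for t in ["handle","grip_block"]: print(t,[(np.round(d["rect"]).tolist(),round(d["conf"],2)) for d in manip.find_in(t,c)])
E
```

```text
16.0 [483.17630779  87.17124824 178.68330512] [ 3.14127505e+00 -1.23354370e-03  3.94247883e-01] [-0.28182563  0.57651445 -0.49636151] 56.13711887785917
handle [([300.0, 113.0, 38.0, 202.0], 0.72)]
grip_block [([301.0, 111.0, 41.0, 200.0], 0.75), ([290.0, 118.0, 55.0, 52.0], 0.7)]
```

View pics/seated_r.png

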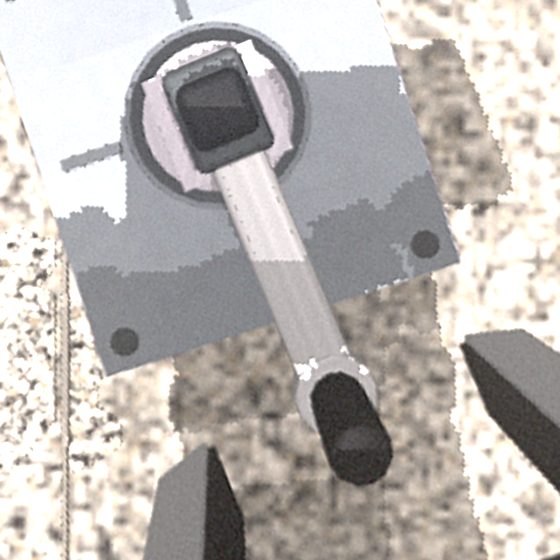

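The key stands seated, with its arm pointing at the robot and the handle's top at (358,450), about (466,80), as expected. I'll take the handle.

>>> send_rows:
  series:
    - [[0.6, -19, 0, 0, 0], [0.6, -19, 0, 15, 0], [0.6, -19, 0, 40, 0], [0.6, -19, 0, 60, 0], [0.6, -19, 0, 69, 0], [0.6, -19, 0, 69, 0], [0.3, -19, 0, 69, 0], [0.2, -19, 0, 69, 0], [0, -19, 0, 69, 0], [0, -19, 0, 69, 0]]
  newtons: 20

```text
clock: 17.15
eef_pos: [465.5, 79.9, 109.4]
eef_rot: [3.141, -0.001, 0.395]
wrist_force: [0.1, -0.7, -0.1]
finger_gap: 27.7
```

>>> send_rows:
  series:
    - [[0, 0, 0, 0, 0], [0, 0, 0, 0, 0], [0, 0, 0, 0, 0], [0, 0, 0, 0, 0]]

```text
clock: 17.55
eef_pos: [465.3, 79.9, 109.0]
eef_rot: [3.142, 0.0, 0.395]
wrist_force: [-1.4, -0.8, 2.0]
finger_gap: 16.7
```

>>> send_rows:
  series:
    - [[0, 0.2, 6.6, 0, -4], [0, 0.9, 13.1, 0, -8], [0, 2.1, 19.5, 0, -12], [0, 3.6, 25.9, 0, -16], [0, 5.7, 32.1, 0, -20], [0, 8.1, 38.2, 0, -24], [0, 11, 44.1, 0, -28], [0, 14.3, 49.8, 0, -32], [0, 18, 55.3, 0, -36], [0, 22, 60.4, 0, -40]]

```text
clock: 18.55
eef_pos: [508.5, 32.1, 109.1]
eef_rot: [-3.14, 0.001, 1.095]
wrist_force: [-6.0, -1.4, 5.4]
finger_gap: 16.7
```

>>> send_rows:
  series:
    - [[0, 0.2, 6.6, 0, -4], [0, 0.9, 13.1, 0, -8], [0, 2.1, 19.5, 0, -12], [0, 3.6, 25.9, 0, -16], [0, 5.7, 32.1, 0, -20], [0, 8.1, 38.2, 0, -24], [0, 11, 44.1, 0, -28], [0, 14.3, 49.8, 0, -32], [0, 18, 55.3, 0, -36], [0, 22, 60.4, 0, -40]]

```text
clock: 19.55
eef_pos: [572.4, 24.2, 108.8]
eef_rot: [-3.14, -0.0, 1.793]
wrist_force: [-3.9, -1.4, 2.4]
finger_gap: 16.6
```

>>> send_rows:
  series:
    - [[0, 0.1, 3.3, 0, -2], [0, 0.2, 6.6, 0, -4], [0, 0.5, 9.8, 0, -6], [0, 0.9, 13.1, 0, -8], [0, 1.4, 16.3, 0, -10], [0, 2.1, 19.5, 0, -12], [0, 2.1, 19.5, 0, -12]]

```text
clock: 20.25
eef_pos: [591.0, 30.6, 108.8]
eef_rot: [-3.141, -0.0, 2.001]
wrist_force: [-2.5, -0.5, 2.6]
finger_gap: 16.8
```

>>> send_rows:
  series:
    - [[0, 0, 1.6, 0, -1], [0, 0.1, 3.3, 0, -2], [0, 0.1, 4.9, 0, -3], [0, 0.2, 6.6, 0, -4], [0, 0.2, 6.6, 0, -4]]

```text
clock: 20.75
eef_pos: [597.1, 33.7, 108.8]
eef_rot: [-3.141, -0.0, 2.071]
wrist_force: [-2.8, -0.1, 1.5]
finger_gap: 16.5
```

>>> send_rows:
  series:
    - [[0, 0, 1.6, 0, -1], [0, 0.1, 3.3, 0, -2], [0, 0.1, 4.9, 0, -3], [0, 0.1, 4.9, 0, -3]]

```text
clock: 21.15
eef_pos: [601.2, 36.0, 108.8]
eef_rot: [-3.141, -0.0, 2.124]
wrist_force: [-4.9, -1.1, 0.9]
finger_gap: 16.7
```

>>> send_rows:
  series:
    - [[0, 0, 1.6, 0, -1], [0, 0.1, 3.3, 0, -2], [0, 0.1, 3.3, 0, -2]]

```text
clock: 21.45
eef_pos: [603.4, 37.2, 108.7]
eef_rot: [-3.139, -0.001, 2.158]
wrist_force: [-10.4, -5.5, 3.5]
finger_gap: 16.9
```

>>> send_rows:
  series:
    - [[0, 0, 1.5, 0, -0.5], [0, 0, 1.5, 0, -0.5]]

```text
clock: 21.65
eef_pos: [604.2, 37.7, 108.5]
eef_rot: [-3.138, -0.001, 2.167]
wrist_force: [-11.4, -6.9, 2.5]
finger_gap: 16.9
```

>>> send_rows:
  series:
    - [[0, 0, 1.5, 0, -0.5], [0, 0, 3, 0, -1], [0, 0, 3, 0, -1]]

```text
clock: 21.95
eef_pos: [606.2, 38.9, 108.4]
eef_rot: [-3.136, -0.001, 2.184]
wrist_force: [-16.2, -10.6, 5.6]
finger_gap: 16.7
```

The reaction has grown to 19 N exactly against the swing, which is the stop. I unload, let go and rise.

>>> send_rows:
  series:
    - [[0, 0, -2, 0, 0.7], [0, 0, -4, 0, 1.5], [0, 0, -5, 0, 1.5], [0, 0, -5, 0, 1.5]]

```text
clock: 22.35
eef_pos: [603.3, 37.3, 108.7]
eef_rot: [-3.141, -0.0, 2.158]
wrist_force: [-4.6, -0.6, 0.9]
finger_gap: 16.8
```

>>> send_rows:
  series:
    - [[0.3, 0, 0, 0, 0], [0.5, 0, 0, 0, 0], [0.5, 0, 0, 0, 0], [0.5, 0, 0, 0, 0], [0.5, 0, 0, 0, 0], [0.5, 0, 0, 0, 0]]

```text
clock: 22.95
eef_pos: [603.8, 37.4, 109.0]
eef_rot: [3.141, 0.0, 2.157]
wrist_force: [-0.9, 0.2, 0.8]
finger_gap: 46.7
```

>>> send_rows:
  series:
    - [[0.5, 0, 0, -5, 0], [0.5, 0, 0, -15, 0], [0.5, 0, 0, -35, 0], [0.5, 0, 0, -60, 0], [0.5, 0, 0, -90, 0], [0.5, 20, 0, -110, 0], [0.5, 30, 0, -120, 0], [0.5, 30, 0, -120, 0], [0.5, 30, 0, -120, 0]]

```text
clock: 23.85
eef_pos: [587.0, 62.3, 228.3]
eef_rot: [-3.141, -0.0, 2.158]
wrist_force: [0.2, 0.6, -0.3]
finger_gap: 46.8
```

```bash
python3 - <<'E'
from h import *
from cell import manip
s=manip.read_state(); c=manip.camera("wrist")
P=T_tool(s)@c["T_tool_cam"]
print(s["clock"],s["eef_pos"],s["eef_rot"],s["wrist_force"],s["finger_gap"])
im=c["img"][:,:,::-1].copy(); cv2.imwrite("pics/final.png",im)
a=rect(im,c,P,(575,85),140,70,4)
t=manip.camera("top"); b=cv2.resize(t["img"][150:290,150:310,::-1],(640,560))[:,:230+0]
b=cv2.resize(t["img"][165:305,145:200+30,::-1],None,fx=4,fy=4,interpolation=cv2.INTER_CUBIC)[:560,:230+10]
cv2.imwrite("pics/final_r.png",np.clip(np.hstack([a,b]).astype(float)*1.6,0,255).astype(np.uint8))
E
```

```text
23.85 [586.96602497  62.29376996 228.28534088] [-3.14090263e+00 -3.21468804e-04  2.15773253e+00] [ 0.20502445  0.5696486  -0.30654634] 46.785397502480286
```

View pics/final_r.png

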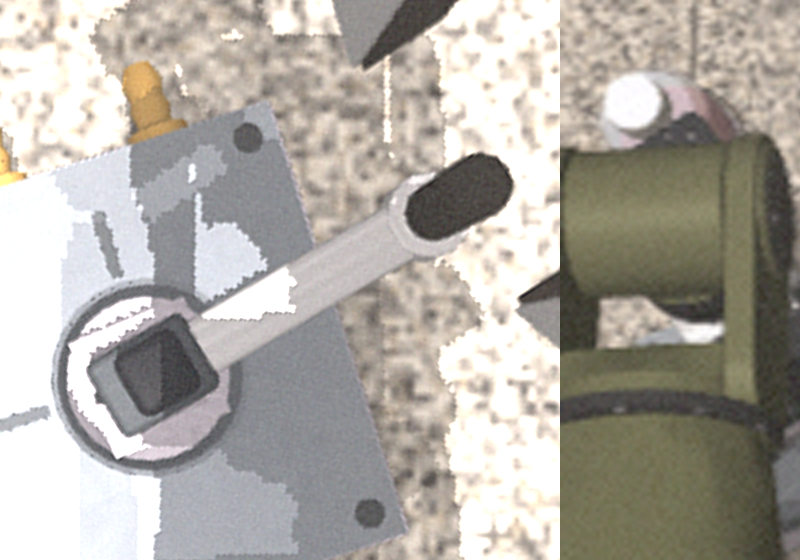

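The last view shows the key standing in the socket with its arm about 59° right of straight ahead and the handle free at (460,195). The spindle edge is at about 24° against the box's 17.5°, which is about 1.65–1.69 rad open, so it is at the stop. The bottle stands.

```bash
python3 -c "
from cell import manip
print(manip.sign_off()); print(manip.read_state()['clock'])"
```

```text
the job is handed in; nothing more can be done
None
the job is handed in; nothing more can be done
```

The valve is open to its stop, the key is standing seated in the socket, and I handed the job in at about 24 s of the 58 s allowed.

- **Key choice:** I took the smallest of the three keys, the one in the stand. Its arm measured 95 mm, against about 134 mm for the two look-alikes.
- **Seating:** I lifted it by the grip block and lowered it into the socket with no side force. It touched the floor at the expected seated height, and I let go.
- **Swing:** I then took the round handle and swung it anticlockwise about 100°, including the play. At the end, the force against the swing rose from about 3 N to 19 N, which I took as the stop. I eased off, released the handle and moved clear.

**Last checks:**
- **Spindle angle:** In the final wrist picture the spindle reads roughly 1.65–1.69 rad, which agrees with the 1.65 stop within measuring error.
- **Contact:** Wrist force was near zero with the gripper clear of everything.
- **Bystanders:** The bottle was still standing. The last picture did not show the jars; nothing came near them.

**Disagreement:** My rough top-camera position for the socket was about 4 mm off in y from two matching wrist views, so I used the wrist views.

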